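Lock the class marker case

TASK

Lock the marker case on the school desk. With the fingertips, push a white peg of the orange slotted disc round until its slot lines up with the steel bar, then push the bar by its blue post through the slot and fully home into the keeper. Only push: do not lift the bar out of its channel, and leave the eraser, glue stick, loose marker and tape roller where they are.

Things in the scene. Friction and masses are not known exactly. Their poses are not given: they have to be found in the camera images.
- case: White marker case with clear windows and grey lock plate, fixed to the desk, 45 mm high. Origin: on the desk, straight under the disc's axis; z up. It spans x -100..100, y -226..90 mm. The lock line is its y axis (x = 0): from -y to +y come the bar's open aluminium channel (y -218 to -50, 37 mm wide, walls up to z = 61 mm), the strap, the disc (y -45 to 45), the keeper. The bar is pushed to +y.
- strap (a point): Dark strap over the channel just before the disc, fixed to the case, y -64 to -54 mm, 37 mm wide. Point: centre of its top, 76 mm above the desk.
- disc (a joint): Turn of the disc in the case, rad, growing counter-clockwise seen from above. The slot is in line with the bar at 0 and just as well at 3.14 (stops at -0.5 and 3.64). It starts between 0.6 and 2.54, so the shorter way may be either; the disc stays where it is left and needs about 2 N at a peg.
- disc_mid (a point): On the disc's axis, 64 mm above the desk, at the top of the orange disc (90 mm across). Turns with the disc: its y axis runs along the slot, its x axis through the pegs. The slot is 22 mm wide, flared at both ends, and open at the top.
- peg_a (a point): One of two upright white finger pegs on the disc, 10 mm thick, 34 mm from the axis on the disc's +x side, at right angles to the slot; they rise from z = 64 to z = 100 mm. Point: on the peg's centre line, 88 mm above the desk (12 mm below its top).
- peg_b (a point): The other white peg, the same, on the disc's -x side.
- bar: Loose steel locking bar, 16 mm wide, 12 mm high, 150 mm long with a round nose, 0.22 kg, lying in the channel (its underside 51 mm, its top 63 mm above the desk) with 1.5 mm play each side. Origin: under the nose tip; the bar runs from there to its own -y, and +y is the way it is pushed. The nose starts 7 to 17 mm short of the disc. Pushing takes about 1 to 3 N.
- bar_nose (a point): Tip of the bar's round nose, half-way up the bar. Fully home it lies 70 mm past the disc's axis (case y = +70 mm).
- bar_post (a point): The bar's blue upright post, 12 mm thick, z 63 to 100 mm, 140 mm behind the nose tip. Point: on its centre line, 82 mm above the desk. Fully home the post stands against the strap, its centre at case y = -70 mm; the push is about 124 to 134 mm long. The bar stops dead there.
- keeper (a point): Centre of the mouth of the dark keeper (case y 50 to 76 mm, 40 mm wide, top at z = 72 mm), where the nose goes in, on the lock line at case y = 50 mm, 57 mm above the desk. Fixed to the case.
- eraser: White eraser, 22 x 45 x 13 mm, lying on the case lid on its +x side (bystander). Origin: underside centre.
- glue_stick: Yellow glue stick with a white cap, 29 mm thick, 75 mm tall, standing on the case lid (z = 45 mm) on its -x side, beside the channel (bystander). Origin: underside centre.
- marker: White marker with a green cap, 14 mm thick, 135 mm long, lying along its own y on the desk on the robot's side of the case (bystander). Origin: underside centre.
- tape_roller: Blue correction-tape roller, 42 x 81 x 16 mm, lying on the desk beyond the case (bystander). Origin: underside, near its centre.
Things that resemble listed ones, but are neither listed nor needed, are in the scene too. There is more than one size of the bar; the one meant has the size given above.

How it is judged:
On the way, in this order (a step that is already met when the one before it is completed fails the run):
1. the slot lines up with the bar (within 0.12 rad, either way round) before the bar has gone more than 15 mm into the disc (angle between the y axis of disc_mid and the y axis of case, either way round below 0.12 rad and y of bar_nose in the frame of case below -0.03 m), for 0.2 s.
2. the bar is pushed through the slot and home in the keeper (y of bar_nose in the frame of case above 0.062 m), for 0.2 s.
At the end, for the whole second after the job is handed in: The bar lies flat and at rest through the disc's slot with its nose in the keeper, within 8 mm of fully home (at least 62 mm past the disc's axis, within 6 mm of the lock line), and the slot within 0.12 rad of the bar's line (y of bar_nose in the frame of case above 0.062 m and angle between the y axis of disc_mid and the y axis of case, either way round below 0.12 rad and x of bar_nose in the frame of case between -0.006 and 0.006 m and z of bar_nose in the frame of case between 0.049 and 0.063 m and angle between bar's own z axis and vertical below 0.08 rad and linear speed of bar below 0.01 m/s); the robot touches nothing.
It fails at once if the eraser is pushed more than 15 mm, tipped or lifted (distance of eraser from where it was at the start of the episode above 0.015 m or angle between eraser's own z axis and vertical above 0.4 rad).
It fails at once if the glue stick is pushed more than 15 mm, tipped or lifted (distance of glue_stick from where it was at the start of the episode above 0.015 m or angle between glue_stick's own z axis and vertical above 0.4 rad).
It fails at once if the loose marker is pushed more than 15 mm, tipped or lifted (distance of marker from where it was at the start of the episode above 0.015 m or angle between marker's own z axis and vertical above 0.4 rad).
It fails at once if the correction-tape roller is pushed more than 15 mm, tipped or lifted (distance of tape_roller from where it was at the start of the episode above 0.015 m or angle between tape_roller's own z axis and vertical above 0.4 rad).
It fails at once if the bar is lifted or tipped out of its channel (either end more than 12 mm up) (z of bar_nose in the frame of case above 0.069 m or z of bar_post in the frame of case above 0.0935 m).
It also fails if it takes over 48 s, if anything falls off the work surface, if the arm or the gripper's body presses on something with over 40 N, if the wrist force passes 120 N, or if a joint passes its speed limit or range.

ROBOT

A 6-joint arm with a two-finger parallel gripper is mounted at the origin on the work surface. World frame = base frame: x ahead of the robot, y to its left, z up, the work surface at z = 0. Lengths are in m, angles in rad, forces in N, time in s.
With the tool pointing down it reaches from about 0.35 to 0.775 m from the base axis. Payload 7.3 kg.
Tool frame: the origin (TCP) lies midway between the tips of the shut fingers; the grasp point (between the pads) lies 19 mm behind it; z points along the fingers, y is the direction in which the jaws open and shut (so a half turn about z gives the same grasp; the last joint's range is limited). The gripper opens to 92 mm and grips with 3 to 60 N. Pads are 19 mm wide; open, the fingers measure 130 mm over their backs; the gripper's body (75 mm by 190 mm) begins 47 mm behind the grasp point.
Start: joints at [-1.407, 0.342, 1.524, -0, 1.275, -0.146], TCP at [0.16, -0.5, 0.227] pointing down, gripper open.
Joint ranges: [-2.53, 2.53], [-0.77, 2.02], [0.04, 2.7], [-1, 4.14], [0.28, 2.66], [-3.11, 3.11]. Speed limits (rad/s): [2.57, 2.57, 3.14, 3.14, 3.14, 3.14].

INTERFACE

Orientations are given as a 3x3 rotation matrix whose columns are the frame's x, y, z axes.
In Python, from plant import r gives the robot as it stands.
- The arm moves only by the shell command python3 -m handwheel 'ROWS' [OPENING] [FORCE]. ROWS is JSON, a list of rows, each an object of numbers: "x", "y", "z": the shift along the tool's x, y, z in m; "rx", "ry", "rz": the turn, a rotation vector about the tool's x, y, z in degrees. In form: [{"x": .., "y": .., "z": .., "rx": .., "ry": .., "rz": ..}, ...]. A call has 1 to 20 rows; each row is the pose to reach, as a shift and turn from the pose commanded when the call began, along the tool's axes at that moment; what a row does not reach only later rows make up. A row lasts 1/10 s, in which the tool goes at most 50 mm and 8.59 degrees, less where a joint would pass 70% of its speed; a pose out of reach is approached as far as the arm can. A call with a gripper value outside its range is refused whole. OPENING is the opening, from -1 (shut) to 1 (fully open), set as the call begins (- or left out, the last holds). The fingers move at their own pace and stop on an object; FORCE is the grip in N (left out, the last holds). Time passes only in rows, so rows that repeat a pose let the fingers close. It gives the time, the measured TCP pose, the force and the opening at its end, in the units of the state.
- r.get_state(): the state, without advancing time (a new reading comes with each control period).
- r.read_camera(name): name is "scene" or "side" or "wrist"; returns the picture (384x512x3 uint8, red, green, blue); there is no depth.
- r.camera_info(name): a dict with "fx", "fy", "cx", "cy" (pixels), "extrinsics" (4x4, takes a point from world to camera coordinates); the wrist camera has in their place "mount" (4x4, takes a point from camera to tool coordinates, whose origin is the TCP and whose axes are the flange's). Camera axes: x right, y down, z forward; pixel columns grow to the right and rows downward; lengths in m; the calibration is good to about 2 mm. A picture is of the moment at which its call begins: read the wrist's pose just before it. camera_info takes no time and is no camera call.
- r.hand_in(): hands the job in, once; it reports no verdict.
The state is a dict: "time_s": time; "joint_pos": joint angles; "qd": joint speeds; "tau": joint torques, N m; "tool_pos": TCP position; "tcp_rot": TCP orientation; "contact_force": force on the tool from outside, world axes, zero at the start; "ft_torque": the same for the moment, N m; "opening": finger opening in m.
Only numpy, scipy, OpenCV 4.12 (cv2) and the standard library are available. Lean on these libraries where they do the work, as an engineer would, in place of code of your own. Each camera call takes 0.05 s, during which the arm holds its last target.

## Working session

There is one attempt and no reset: what is moved stays moved. The work goes in short steps, Python scripts to look and compute and a shell command to move; the robot and the scene stay as the last step left them, time stands still between calls to the robot, and variables do not carry over. Pictures are saved under pics/ and viewed, and the job is handed in when it is done.

```bash
ls; mkdir -p pics
python3 - <<'E'
from plant import r
import cv2
s=r.get_state();print(s)
for n in("scene","side","wrist"):
    print(n,r.camera_info(n)); cv2.imwrite(f"pics/{n}0.png",r.read_camera(n)[:,:,::-1])
E
```

```text
pics
{'time_s': 0.0, 'joint_pos': array([-1.40700694e+00,  3.42690872e-01,  1.52501012e+00,  8.00083959e-06,
        1.27538987e+00, -1.46015321e-01]), 'qd': array([-8.49078237e-05, -9.48260172e-05, -1.36902080e-03, -2.72511969e-05,
        1.64154043e-03,  3.98115873e-04]), 'tau': array([ 2.91511487e-04, -4.31240988e+01, -2.44221067e+01,  7.18244794e-02,
        5.60668332e-02, -1.52591251e-04]), 'tool_pos': array([ 0.16000788, -0.4996011 ,  0.2260639 ]), 'tcp_rot': array([[ 9.52393865e-01,  3.04870251e-01, -2.36742492e-04],
       [ 3.04870259e-01, -9.52392743e-01,  1.47940153e-03],
       [ 2.25553684e-04, -1.48114868e-03, -9.99998878e-01]]), 'contact_force': array([-0.41901007,  0.16572001, -0.07165327]), 'ft_torque': array([ 0.00256035, -0.03333764, -0.02581168]), 'opening': 0.09202908936059691}
scene {'fx': 433.8850253724721, 'fy': 433.8850253724721, 'cx': 257.26440295863824, 'cy': 189.2233195953134, 'extrinsics': array([[-0.78221163,  0.62291437, -0.01107478,  0.41249185],
       [ 0.54033519,  0.66945124, -0.50977732, -0.3506827 ],
       [-0.31013359, -0.40473784, -0.8602351
[... 208 characters left out ...]
[-0.99185235, -0.1269077 , -0.01110625,  0.61766785],
       [-0.09178371,  0.77234537, -0.6285367 ,  0.03163397],
       [ 0.08834401, -0.62239623, -0.77770063,  1.1560425 ],
       [ 0.        ,  0.        ,  0.        ,  1.        ]])}
wrist {'fx': 317.49687730187463, 'fy': 317.49687730187463, 'cx': 252.66405739286478, 'cy': 186.99721329179664, 'mount': array([[ 5.54545474e-06, -9.54150599e-01, -2.99326970e-01,
         8.12776798e-02],
       [ 9.99999917e-01,  1.26971018e-04, -3.86213171e-04,
         1.39839328e-04],
       [ 4.06511379e-04, -2.99326943e-01,  9.54150521e-01,
        -1.58892906e-01],
       [ 0.00000000e+00,  0.00000000e+00,  0.00000000e+00,
         1.00000000e+00]])}
```

View pics/scene0.png

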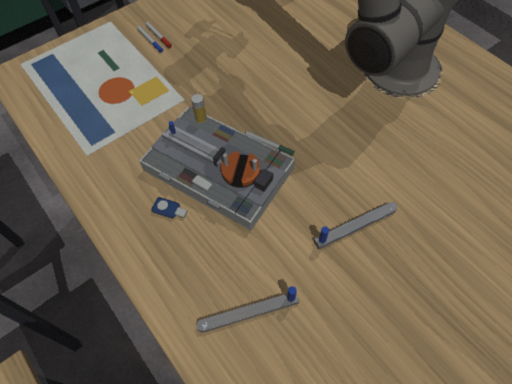

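View pics/side0.png

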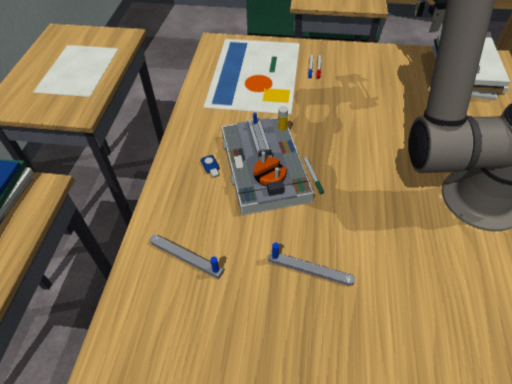

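View pics/wrist0.png

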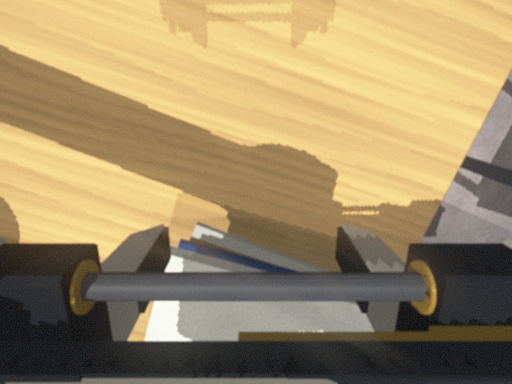

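Candidates for the bar and post are: the case channel (scene post 172,128), and the loose desk bars (posts at 323,234 and 291,293). Candidates for the disc are the orange disc in the case (240,168) and the poster's orange ellipse (116,91). By the description I choose the bar and disc in the case. I'll check this in a close crop.

Run:
```python
import cv2
a=cv2.imread("pics/scene0.png")[85:230,130:305]; cv2.imwrite("pics/scene0c.png",cv2.resize(a,None,fx=4,fy=4,interpolation=cv2.INTER_CUBIC))
a=cv2.imread("pics/side0.png")[100:215,190:335]; cv2.imwrite("pics/side0c.png",cv2.resize(a,None,fx=5,fy=5,interpolation=cv2.INTER_CUBIC))
```

```text
(no output)
```

View pics/scene0c.png

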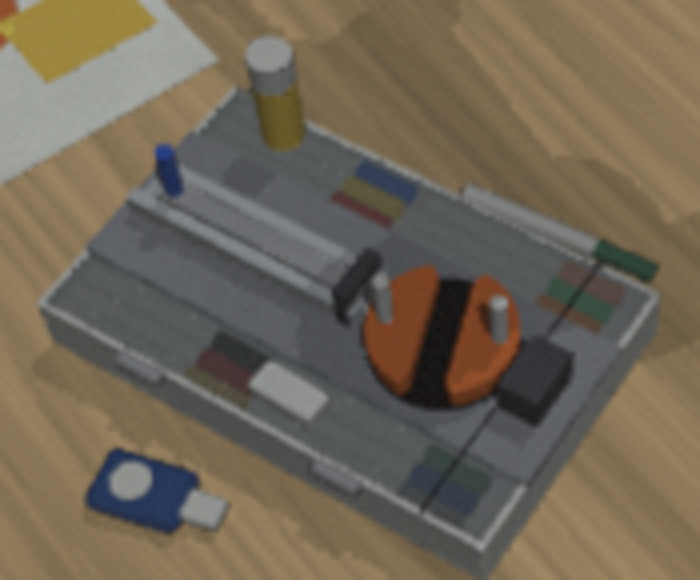

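View pics/side0c.png

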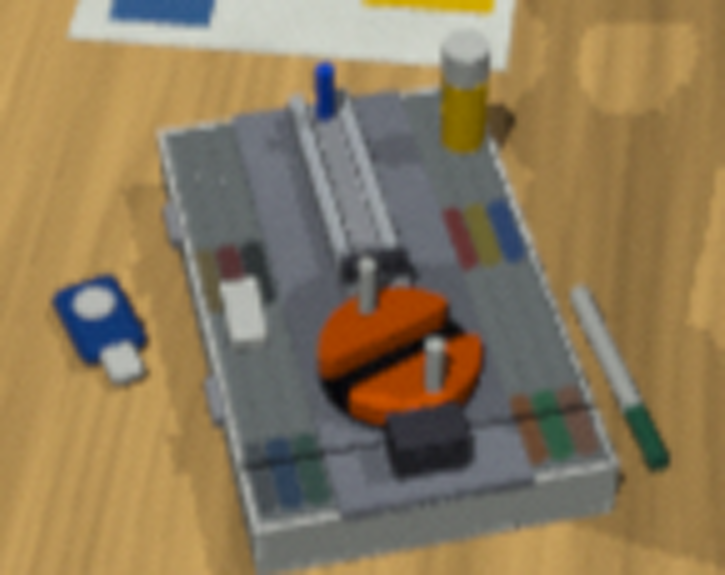

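The crop confirms it: the bar in the channel with its post, the disc with two pegs, the strap next to the channel end and the keeper. Next I'll measure.

```bash
cat > h.py <<'E'
import numpy as np,cv2
from plant import r
def ray(name,px,z,wp=None):
    c=r.camera_info(name)
    d=np.array([(px[0]-c['cx'])/c['fx'],(px[1]-c['cy'])/c['fy'],1.])
    if name=='wrist':
        R,p=wp; M=c['mount']; o=R@M[:3,3]+p; d=R@M[:3,:3]@d
    else:
        E=c['extrinsics']; o=-E[:3,:3].T@E[:3,3]; d=E[:3,:3].T@d
    return o+d*(z-o[2])/d[2]
def blobs(img,lo,hi,amin=20):
    m=cv2.inRange(cv2.cvtColor(img,cv2.COLOR_BGR2HSV),lo,hi)
    n,l,st,ce=cv2.connectedComponentsWithStats(m)
    return [(st[i].tolist(),ce[i].round(2).tolist()) for i in range(1,n) if st[i,4]>=amin],l
def hull_ell(img,lo,hi,box):
    m=cv2.inRange(cv2.cvtColor(img,cv2.COLOR_BGR2HSV),lo,hi); k=np.zeros_like(m); x0,y0,x1,y1=box;k[y0:y1,x0:x1]=m[y0:y1,x0:x1]
    pts=cv2.findNonZero(k); h=cv2.convexHull(pts); return cv2.fitEllipse(h),k
E
python3 - <<'E'
from h import *
boxes={'scene':(205,140,275,200),'side':(245,145,295,195)}
for n in boxes:
    im=cv2.imread(f"pics/{n}0.png")
    b,_=blobs(im,(3,150,60),(14,255,255)); print(n,'orange',b)
    b2,_=blobs(im,(110,130,40),(128,255,255),6); print('blue',b2)
    e,_=hull_ell(im,(3,150,60),(14,255,255),boxes[n]); print(e[0],'disc',ray(n,e[0],.061))
P={'scene':dict(pa=(225,154.5),pb=(254.75,160.5),post=(171.25,122.5)),'side':dict(pa=(263.4,152.4),pb=(277.2,168.4),post=(255,113.6))}
for n in P:
    for k,v in P[n].items(): print(n,k,ray(n,v,.1).round(4))
# case corners z=.045 scene crop px
for n,f,o,L in(('scene',4,(130,85),[(240,88),(655,292),(485,545),(42,305)]),('side',5,(190,100),[(160,130),(255,540),(615,465)])):
    for p in L: print(n,ray(n,(p[0]/f+o[0],p[1]/f+o[1]),.045).round(4))
E
```

```text
scene orange [([99, 78, 35, 25, 649], [115.46, 90.02]), ([221, 152, 19, 31, 333], [230.21, 166.77]), ([241, 154, 19, 32, 323], [249.39, 171.52])]
blue [([153, 42, 9, 10, 39], [156.97, 46.08]), ([169, 122, 6, 11, 37], [171.59, 126.84]), ([153, 198, 26, 19, 177], [166.41, 208.3]), ([320, 227, 9, 16, 81], [324.01, 233.75]), ([288, 287, 8, 14, 80], [291.68, 292.89])]
(240.14398193359375, 168.42454528808594) disc [0.59292706 0.02000047 0.061     ]
side orange [([316, 70, 5, 10, 33], [317.91, 74.48]), ([245, 75, 27, 17, 347], [257.93, 82.84]), ([254, 157, 25, 19, 272], [265.03, 165.17]), ([260, 167, 27, 18, 247], [273.18, 176.2])]
blue [([309, 69, 3, 9, 24], [309.96, 72.88]), ([253, 113, 4, 11, 28], [254.71, 118.21]), ([272, 243, 7, 16, 92], [275.14, 250.33]), ([211, 257, 8, 16, 94], [214.29, 264.36])]
(269.4836730957031, 170.8770751953125) disc [0.586695   0.02056763 0.061     ]
scene pa [ 0.6109 -0.0096  0.1   ]
scene pb [0.5691 0.0452 0.1   ]
scene post [ 0.6549 -0.1636  0.1   ]
side pa [ 0.6072 -0.01    0.1   ]
side pb [0.5641 0.0435 0.1   ]
side post [ 0.6507 -0.1646  0.1   ]
scene [ 0.5726 -0.2209  0.045 ]
scene [0.4696 0.0679 0.045 ]
scene [0.6522 0.1364 0.045 ]
scene [ 0.7595 -0.1545  0.045 ]
side [ 0.7534 -0.1587  0.045 ]
side [0.6478 0.1431 0.045 ]
side [0.4638 0.0711 0.045 ]
```

```bash
python3 -m handwheel '[{"x":0.517,"y":-0.361,"z":-0.03,"rz":-1.85},{"x":0.517,"y":-0.361,"z":-0.03,"rz":-1.85},{"x":0.517,"y":-0.361,"z":-0.03,"rz":-1.85},{"x":0.517,"y":-0.361,"z":-0.03,"rz":-1.85},{"x":0.517,"y":-0.361,"z":-0.03,"rz":-1.85},{"x":0.517,"y":-0.361,"z":-0.03,"rz":-1.85},{"x":0.517,"y":-0.361,"z":-0.03,"rz":-1.85},{"x":0.517,"y":-0.361,"z":-0.03,"rz":-1.85},{"x":0.517,"y":-0.361,"z":-0.03,"rz":-1.85},{"x":0.517,"y":-0.361,"z":-0.03,"rz":-1.85},{"x":0.517,"y":-0.361,"z":-0.03,"rz":-1.85},{"x":0.517,"y":-0.361,"z":-0.03,"rz":-1.85},{"x":0.517,"y":-0.361,"z":-0.03,"rz":-1.85},{"x":0.517,"y":-0.361,"z":-0.03,"rz":-1.85},{"x":0.517,"y":-0.361,"z":-0.03,"rz":-1.85},{"x":0.517,"y":-0.361,"z":-0.03,"rz":-1.85}]' -1 20
python3 - <<'E'
from h import *
s=r.get_state(); np.savez('wp1',R=s['tcp_rot'],p=s['tool_pos']); print(s['tool_pos'],s['qd'].round(3))
cv2.imwrite("pics/wrist1.png",r.read_camera("wrist")[:,:,::-1])
E
```

```text
[ 0.16003489 -0.49970954  0.22622327] [ 0.    -0.002 -0.003  0.001  0.001  0.001]validation failed for argument at $[0]...
```

View pics/wrist1.png

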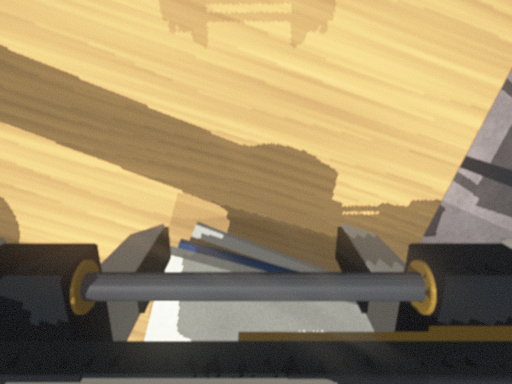

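The call was refused, probably because each row needs all six keys.

```bash
python3 -m handwheel '[{"x":0.517,"y":-0.361,"z":-0.03,"rx":0,"ry":0,"rz":-1.85}]' -1 20; python3 -c "
from plant import r
s=r.get_state();print(s['time_s'],s['tool_pos'])"
```

```text
time_s: 0.3
tool_pos: [0.1885, -0.463, 0.2282]
tcp_rot: [[0.944, 0.331, -0.001], [0.331, -0.944, -0.001], [-0.001, 0.001, -1.0]]
contact_force: [1.5, -0.1, 0.1]
opening: 0.0875
0.3 [ 0.18845956 -0.46300682  0.22820738]
```

```bash
python3 -m handwheel '[{"x":0.485,"y":-0.319,"z":-0.028,"rx":0,"ry":0,"rz":0},{"x":0.485,"y":-0.319,"z":-0.028,"rx":0,"ry":0,"rz":0},{"x":0.485,"y":-0.319,"z":-0.028,"rx":0,"ry":0,"rz":0},{"x":0.485,"y":-0.319,"z":-0.028,"rx":0,"ry":0,"rz":0},{"x":0.485,"y":-0.319,"z":-0.028,"rx":0,"ry":0,"rz":0},{"x":0.485,"y":-0.319,"z":-0.028,"rx":0,"ry":0,"rz":0},{"x":0.485,"y":-0.319,"z":-0.028,"rx":0,"ry":0,"rz":0},{"x":0.485,"y":-0.319,"z":-0.028,"rx":0,"ry":0,"rz":0},{"x":0.485,"y":-0.319,"z":-0.028,"rx":0,"ry":0,"rz":0},{"x":0.485,"y":-0.319,"z":-0.028,"rx":0,"ry":0,"rz":0},{"x":0.485,"y":-0.319,"z":-0.028,"rx":0,"ry":0,"rz":0},{"x":0.485,"y":-0.319,"z":-0.028,"rx":0,"ry":0,"rz":0},{"x":0.485,"y":-0.319,"z":-0.028,"rx":0,"ry":0,"rz":0},{"x":0.485,"y":-0.319,"z":-0.028,"rx":0,"ry":0,"rz":0},{"x":0.485,"y":-0.319,"z":-0.028,"rx":0,"ry":0,"rz":0}]'
python3 - <<'E'
from h import *
s=r.get_state(); np.savez('wp1',R=s['tcp_rot'],p=s['tool_pos']); print(s['tool_pos'],s['qd'].round(3))
cv2.imwrite("pics/wrist2.png",r.read_camera("wrist")[:,:,::-1])
E
```

```text
time_s: 1.8
tool_pos: [0.5396, 0.0021, 0.2569]
tcp_rot: [[0.942, 0.335, -0.001], [0.335, -0.942, -0.0], [-0.001, 0.0, -1.0]]
contact_force: [0.1, -0.5, 0.5]
opening: 0.0007
[0.53957359 0.00206971 0.25687457] [-0.014 -0.008 -0.002  0.002 -0.002  0.005]
```

View pics/wrist2.png

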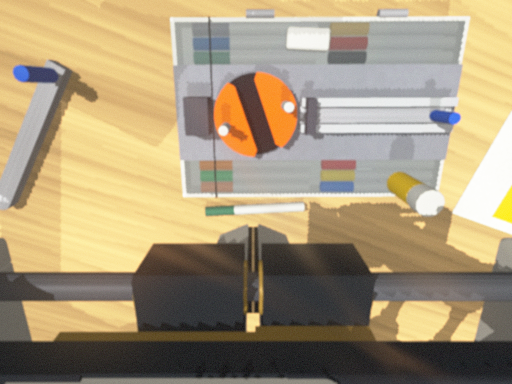

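The wrist view shows the disc at about (256,114), pegs at (223,130) and (289,106), the post top at (453,118), the keeper at left and the strap at (310,115). Next, precise numbers.

Run:
```python
from h import *
w=np.load('wp1.npz'); wp=(w['R'],w['p'])
im=cv2.imread('pics/wrist2.png')
e,k=hull_ell(im,(3,150,60),(16,255,255),(200,60,310,165)); print(e,'disc',ray('wrist',e[0],.064,wp))
b,_=blobs(im,(110,130,40),(128,255,255),20); print(b)
g=cv2.inRange(cv2.cvtColor(im,cv2.COLOR_BGR2HSV),(0,0,200),(180,60,255)); n,l,st,ce=cv2.connectedComponentsWithStats(g)
for i in range(1,n):
    if 205<ce[i][0]<300 and 70<ce[i][1]<160 and st[i][4]>10: print('peg',st[i],ce[i],ray('wrist',ce[i],.1,wp))
print('post',ray('wrist',(453,118.5),.1,wp))
C=[ray('wrist',p,.045,wp)[:2] for p in((171,18),(468,17),(443,190),(184,196))]
print(np.round(C,4)); 
for a,b in((0,1),(3,2)):
    d=C[a]-C[b]; print(np.hypot(*d),np.degrees(np.arctan2(-d[0],d[1])))
cv2.imwrite('pics/wrist2c.png',cv2.resize(im[60:165,195:325],None,fx=5,fy=5,interpolation=cv2.INTER_CUBIC))
```

```text
((255.21701049804688, 113.9537124633789), (82.82171630859375, 83.57527160644531), 75.13086700439453) disc [0.59106299 0.01741523 0.064     ]
[([14, 66, 16, 15, 190], [21.54, 73.07]), ([431, 111, 29, 13, 256], [445.13, 116.63])]
peg [283 102  11  11  88] [288.34090909 106.76136364] [ 0.610747   -0.00922971  0.1       ]
peg [219 125   9  11  74] [222.94594595 130.04054054] [0.56838354 0.04339896 0.1       ]
peg [222 141  11  11  12] [226.58333333 146.16666667] [0.55434455 0.03502391 0.1       ]
post [ 0.65416775 -0.16472584  0.1       ]
[[ 0.6527  0.1331]
 [ 0.7577 -0.1598]
 [ 0.5809 -0.2312]
 [ 0.467   0.0663]]
0.31113657738333267 19.721517669665772
0.3185205272980987 20.960302773577393
```

View pics/wrist2c.png

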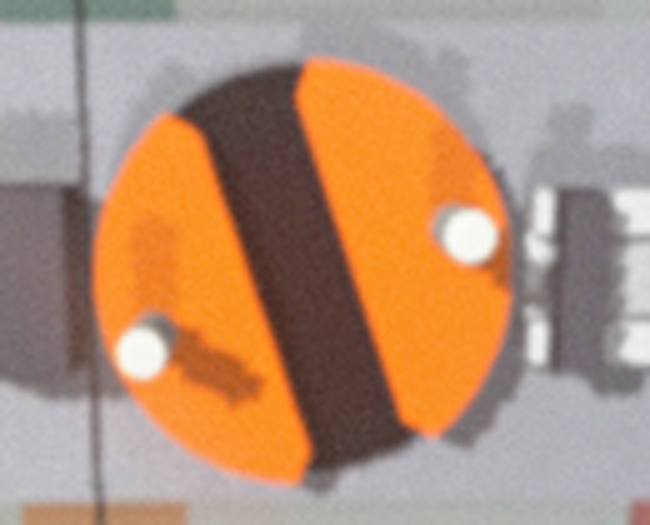

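```bash
python3 -m handwheel '[{"x":0.060,"y":-0.061,"z":0.03,"rx":0,"ry":0,"rz":35.3},{"x":0.060,"y":-0.061,"z":0.06,"rx":0,"ry":0,"rz":35.3},{"x":0.060,"y":-0.061,"z":0.09,"rx":0,"ry":0,"rz":35.3},{"x":0.060,"y":-0.061,"z":0.12,"rx":0,"ry":0,"rz":35.3},{"x":0.060,"y":-0.061,"z":0.12,"rx":0,"ry":0,"rz":35.3},{"x":0.060,"y":-0.061,"z":0.12,"rx":0,"ry":0,"rz":35.3},{"x":0.060,"y":-0.061,"z":0.12,"rx":0,"ry":0,"rz":35.3},{"x":0.060,"y":-0.061,"z":0.12,"rx":0,"ry":0,"rz":35.3}]'
python3 - <<'E'
from h import *
s=r.get_state(); print(s['tool_pos'],s['joint_pos'].round(2))
cv2.imwrite("pics/wrist3.png",r.read_camera("wrist")[:,:,::-1])
cv2.imwrite("pics/side3.png",cv2.resize(r.read_camera("side")[80:230,180:345,::-1],None,fx=4,fy=4,interpolation=cv2.INTER_CUBIC))
E
```

```text
time_s: 2.65
tool_pos: [0.5774, 0.08, 0.1393]
tcp_rot: [[0.963, -0.27, 0.004], [-0.27, -0.963, -0.0], [0.004, -0.001, -1.0]]
contact_force: [0.3, -0.3, 0.3]
opening: 0.0003
[0.57735832 0.07996152 0.13925299] [ 0.01  0.52  1.49 -0.    1.13  1.85]
```

View pics/wrist3.png

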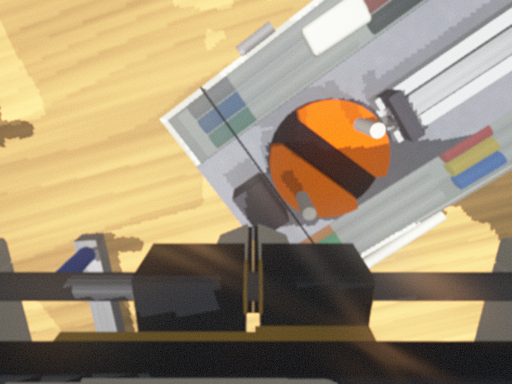

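View pics/side3.png

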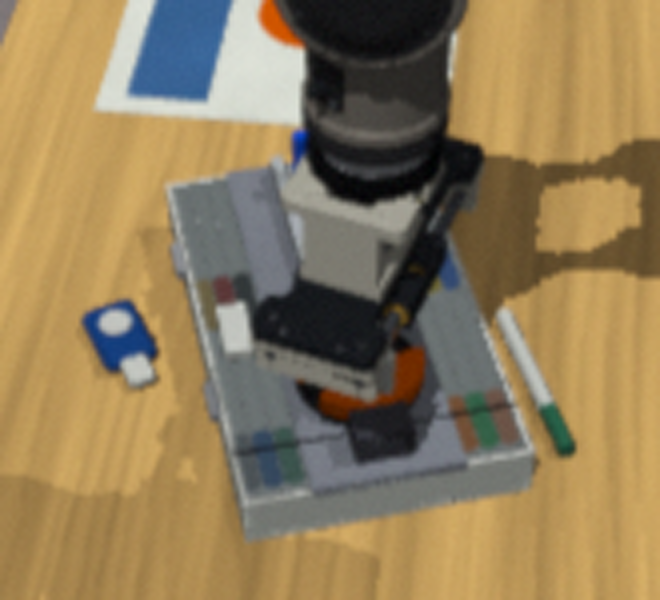

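```bash
python3 -m handwheel '[{"x":0,"y":0,"z":0.03,"rx":0,"ry":0,"rz":0},{"x":0,"y":0,"z":0.059,"rx":0,"ry":0,"rz":0},{"x":0,"y":0.005,"z":0.059,"rx":0,"ry":0,"rz":0},{"x":0,"y":0.010,"z":0.059,"rx":0,"ry":0,"rz":0}]'
python3 - <<'E'
from h import *
cv2.imwrite("pics/wrist4.png",r.read_camera("wrist")[:,:,::-1])
E
```

```text
time_s: 3.15
tool_pos: [0.5738, 0.0705, 0.0788]
tcp_rot: [[0.963, -0.27, 0.0], [-0.27, -0.963, -0.0], [0.0, 0.0, -1.0]]
contact_force: [0.5, 0.3, 0.2]
opening: 0.0003
```

View pics/wrist4.png

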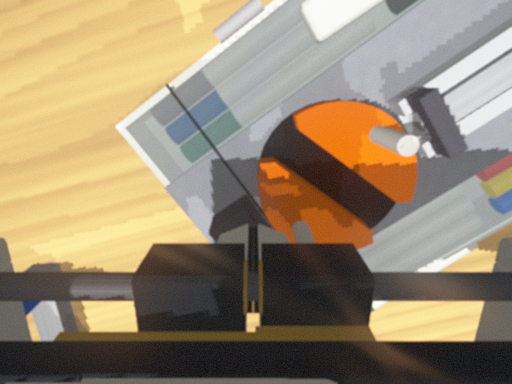

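```bash
python3 -m handwheel '[{"x":0,"y":0.004,"z":0,"rx":0,"ry":0,"rz":0},{"x":0,"y":0.008,"z":0,"rx":0,"ry":0,"rz":0},{"x":0,"y":0.012,"z":0,"rx":0,"ry":0,"rz":0},{"x":0,"y":0.016,"z":0,"rx":0,"ry":0,"rz":0},{"x":0,"y":0.020,"z":0,"rx":0,"ry":0,"rz":0}]'
python3 - <<'E'
from h import *
cv2.imwrite("pics/wrist5.png",r.read_camera("wrist")[:,:,::-1])
E
```

```text
time_s: 3.7
tool_pos: [0.568, 0.0521, 0.0788]
tcp_rot: [[0.963, -0.271, 0.0], [-0.271, -0.963, 0.001], [0.0, -0.001, -1.0]]
contact_force: [-1.7, 3.7, 0.7]
opening: 0.0003
```

View pics/wrist5.png

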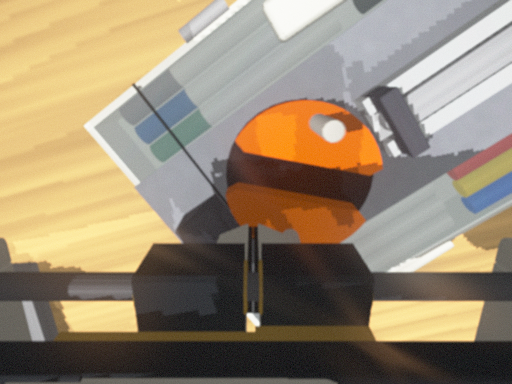

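```bash
cat >> h.py <<'E'
A=np.array([.5896,.0171]);PSI=np.radians(19.5)
def case(p):
    d=np.asarray(p)[:2]-A; c,s=np.cos(PSI),np.sin(PSI); return np.array([c*d[0]+s*d[1],-s*d[0]+c*d[1]])
def peg(px):
    s=r.get_state(); p=case(ray('wrist',px,.1,(s['tcp_rot'],s['tool_pos'])))
    print('peg case mm',p*1e3,'ang',np.degrees(np.arctan2(p[1],p[0])),'tcp case',case(s['tool_pos'])*1e3)
E
python3 -c "
from h import *
peg((334,130))"
```

```text
peg case mm [ 22.98359579 -26.0743648 ] ang -48.60500657698057 tcp case [-8.93129221 39.45220416]
```

```bash
python3 -m handwheel '[{"x":0,"y":0.005,"z":0,"rx":0,"ry":0,"rz":0},{"x":0,"y":0.010,"z":0,"rx":0,"ry":0,"rz":0},{"x":0,"y":0.015,"z":0,"rx":0,"ry":0,"rz":0},{"x":0,"y":0.019,"z":0,"rx":0,"ry":0,"rz":0},{"x":0,"y":0.023,"z":0,"rx":0,"ry":0,"rz":0},{"x":0,"y":0.026,"z":0,"rx":0,"ry":0,"rz":0},{"x":0,"y":0.026,"z":0,"rx":0,"ry":0,"rz":0}]'
python3 - <<'E'
from h import *
cv2.imwrite("pics/wrist6.png",r.read_camera("wrist")[:,:,::-1])
E
```

```text
time_s: 4.45
tool_pos: [0.5616, 0.026, 0.0783]
tcp_rot: [[0.963, -0.271, 0.001], [-0.271, -0.963, -0.0], [0.001, 0.0, -1.0]]
contact_force: [1.3, 2.1, 0.9]
opening: 0.0005
```

View pics/wrist6.png

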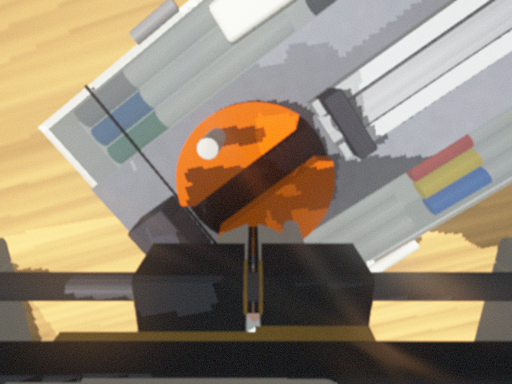

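```bash
python3 -c "
from h import *
peg((208,148))
im=cv2.imread('pics/wrist6.png'); cv2.imwrite('pics/wrist6c.png',cv2.resize(im[70:250,130:400],None,fx=2.9,fy=2.9,interpolation=cv2.INTER_CUBIC))"
```

```text
peg case mm [33.28473612  1.37549479] ang 2.3664069028515455 tcp case [-23.72939381  17.97305609]
```

View pics/wrist6c.png

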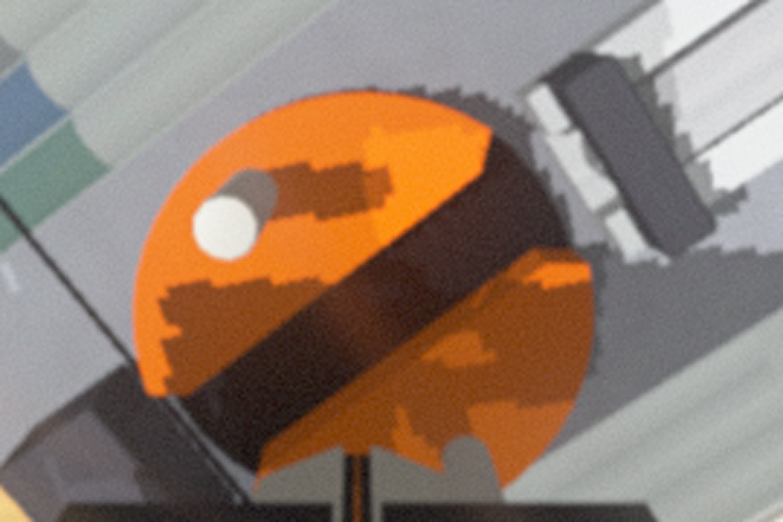

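```bash
python3 -c "
from h import *
s=r.get_state();wp=(s['tcp_rot'],s['tool_pos'])
def L(a,b,z,n):
    f=lambda p:case(ray('wrist',(p[0]/2.9+130,p[1]/2.9+70),z,wp))
    d=f(b)-f(a); print(n,np.degrees(np.arctan2(-d[0],d[1])), f(a)*1e3,f(b)*1e3)
L((190,395),(490,160),.064,'slot u'); L((255,475),(530,255),.064,'slot l'); L((0,245),(335,0),.045,'plate')
L((510,435),(783,275),.045,'plate2');
im=cv2.imread('pics/wrist6.png'); cv2.imwrite('pics/wrist6d.png',cv2.resize(im[0:190,270:512],None,fx=3,fy=3,interpolation=cv2.INTER_CUBIC))
"
```

```text
slot u -176.52641932704904 [ 7.90422121 36.22352143] [ 12.42234778 -38.21043517]
slot l -174.69686643971968 [-13.71131266  36.21095339] [ -7.12475832 -34.74775253]
plate 179.15091767860113 [53.97881146 55.21141949] [ 52.69889358 -31.15067109]
plate2 178.05138238774055 [-45.19257821  -9.69747808] [-47.49149505 -77.26714548]
```

View pics/wrist6d.png

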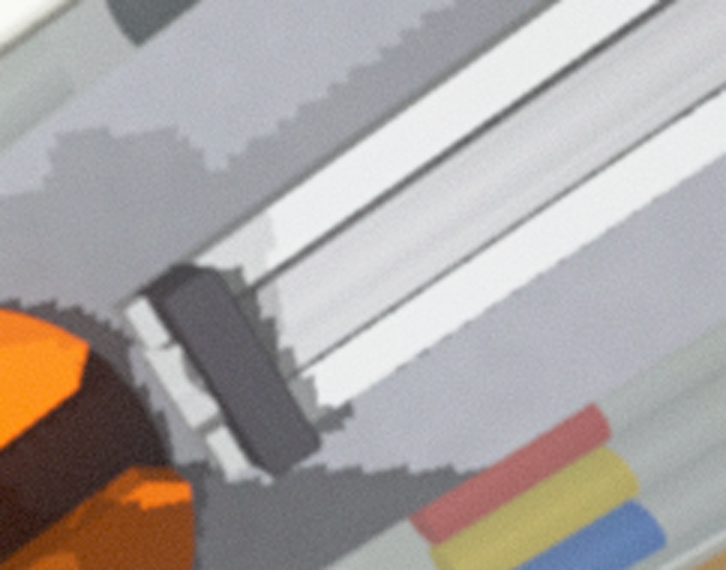

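```bash
python3 -m handwheel '[{"x":0,"y":-0.004,"z":0,"rx":0,"ry":0,"rz":0},{"x":0,"y":-0.004,"z":-0.04,"rx":0,"ry":0,"rz":0},{"x":-0.003,"y":0.010,"z":-0.08,"rx":0,"ry":0,"rz":-8},{"x":-0.003,"y":0.030,"z":-0.12,"rx":0,"ry":0,"rz":-16},{"x":-0.003,"y":0.049,"z":-0.13,"rx":0,"ry":0,"rz":-24},{"x":-0.003,"y":0.049,"z":-0.13,"rx":0,"ry":0,"rz":-32},{"x":-0.003,"y":0.049,"z":-0.13,"rx":0,"ry":0,"rz":-35.3},{"x":-0.003,"y":0.049,"z":-0.13,"rx":0,"ry":0,"rz":-35.3},{"x":-0.003,"y":0.049,"z":-0.13,"rx":0,"ry":0,"rz":-35.3}]'
python3 - <<'E'
from h import *
s=r.get_state(); np.savez('wp7',R=s['tcp_rot'],p=s['tool_pos'])
im=r.read_camera("wrist")[:,:,::-1].copy()
cv2.imwrite("pics/wrist7.png",im)
cv2.imwrite("pics/wrist7b.png",cv2.resize(im[0:230],None,fx=1.56,fy=1.56,interpolation=cv2.INTER_CUBIC))
E
```

```text
time_s: 5.4
tool_pos: [0.5446, -0.0197, 0.2077]
tcp_rot: [[0.943, 0.334, -0.001], [0.334, -0.943, -0.0], [-0.001, -0.0, -1.0]]
contact_force: [0.4, -0.3, 1.2]
opening: 0.0002
```

View pics/wrist7b.png

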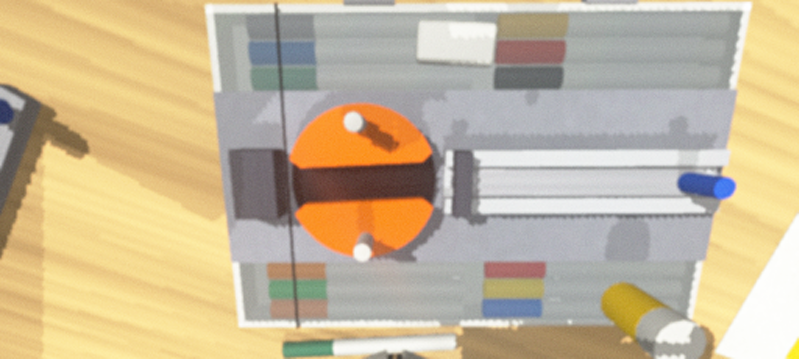

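```bash
python3 -c "
from h import *
w=np.load('wp7.npz');wp=(w['R'],w['p'])
im=cv2.imread('pics/wrist7.png')
g=cv2.inRange(cv2.cvtColor(im,cv2.COLOR_BGR2HSV),(0,0,170),(180,60,255)); n,l,st,ce=cv2.connectedComponentsWithStats(g)
for i in range(1,n):
    if 205<ce[i][0]<250 and 60<ce[i][1]<175 and st[i][4]>10: print('peg',st[i],ce[i])
f=lambda p,z:case(ray('wrist',(p[0]/1.56,p[1]/1.56),z,wp))
def ln(a,b,z,nm):
    d=f(b,z)-f(a,z); print(nm,np.degrees(np.arctan2(d[1],d[0])),f(a,z)*1e3,f(b,z)*1e3)
ln((363,251.5),(353.5,121.5),.1,'pegs (x)')
ln((300,165),(432,163),.064,'slot top');ln((300,203),(430,199),.064,'slot bot')
ln((480,152),(725,152),.061,'wall top');ln((480,214),(705,215),.061,'wall bot')
ln((217,90),(737,91),.045,'plate t');ln((233,263),(703,261),.045,'plate b')
e,k=hull_ell(im,(3,150,60),(16,255,255),(180,60,290,170)); print('disc',case(ray('wrist',e[0],.064,wp))*1e3)
print('post',f((727,187),.1)*1e3)
cv2.imwrite('pics/wrist7c.png',cv2.resize(im[60:170,170:330],None,fx=5,fy=5,interpolation=cv2.INTER_CUBIC))
"
```

```text
peg [221  72  12  12 118] [226.36440678  77.52542373]
pegs (x) 3.0178623664091346 [-34.04711328  -2.49963929] [33.60820453  1.06717597]
slot top -89.14814351463887 [10.13885654 36.19396877] [ 11.30163123 -42.00837491]
slot bot -88.24098598117173 [-12.21327447  37.46818409] [ -9.79469346 -41.28669971]
wall top -89.99047812603423 [ 17.48416367 -70.5865257 ] [  17.50833359 -216.02370665]
wall bot -90.24041592359504 [-19.30147811 -72.50833643] [ -19.88348758 -211.21167243]
plate t -90.09699520061669 [52.98840854 87.28888143] [  52.45733653 -226.41897055]
plate b -89.73139101859981 [-54.48231121  88.1322219 ] [ -53.01105077 -225.69345894]
disc [ 1.7322055  -0.33471683]
post [   0.87274617 -195.6109116 ]
```

View pics/wrist7c.png

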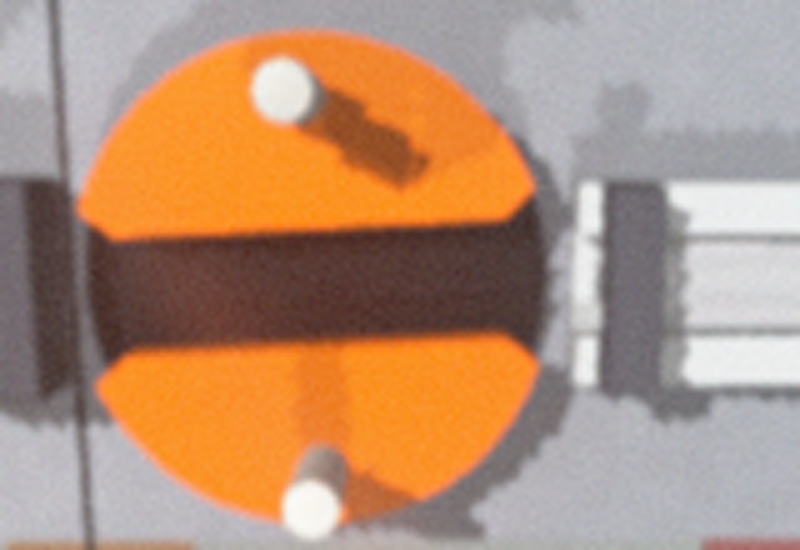

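```bash
python3 -c "
from h import *
w=np.load('wp7.npz');wp=(w['R'],w['p'])
print('glue',case(ray('wrist',(680/1.56,342/1.56),.12,wp))*1e3)"
python3 -m handwheel '[{"x":0.055,"y":0.04,"z":0,"rx":0,"ry":0,"rz":0},{"x":0.055,"y":0.08,"z":0,"rx":0,"ry":0,"rz":0},{"x":0.055,"y":0.125,"z":0,"rx":0,"ry":0,"rz":0},{"x":0.055,"y":0.17,"z":0,"rx":0,"ry":0,"rz":0},{"x":0.055,"y":0.212,"z":0.02,"rx":0,"ry":0,"rz":0},{"x":0.055,"y":0.212,"z":0.05,"rx":0,"ry":0,"rz":0},{"x":0.055,"y":0.212,"z":0.06,"rx":0,"ry":0,"rz":0},{"x":0.055,"y":0.212,"z":0.06,"rx":0,"ry":0,"rz":0}]'
python3 - <<'E'
from h import *
s=r.get_state();print(case(s['tool_pos'])*1e3)
im=r.read_camera("wrist")[:,:,::-1].copy()
cv2.imwrite("pics/wrist8.png",im)
E
```

```text
glue [ -79.29092402 -173.69264507]
time_s: 6.25
tool_pos: [0.6667, -0.2, 0.1458]
tcp_rot: [[0.942, 0.335, -0.005], [0.335, -0.942, 0.002], [-0.004, -0.004, -1.0]]
contact_force: [-1.4, 0.2, 0.5]
opening: 0.0006
[   0.25486575 -230.39050033]
```

View pics/wrist8.png

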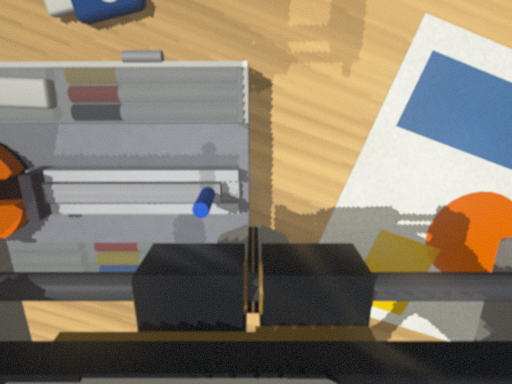

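```bash
python3 -m handwheel '[{"x":0,"y":0,"z":0.03,"rx":0,"ry":0,"rz":0},{"x":0,"y":0,"z":0.06,"rx":0,"ry":0,"rz":0},{"x":0,"y":0,"z":0.068,"rx":0,"ry":0,"rz":0},{"x":0,"y":0,"z":0.068,"rx":0,"ry":0,"rz":0}]'
python3 -m handwheel '[{"x":0,"y":-0.005,"z":0,"rx":0,"ry":0,"rz":0},{"x":0,"y":-0.010,"z":0,"rx":0,"ry":0,"rz":0},{"x":0,"y":-0.015,"z":0,"rx":0,"ry":0,"rz":0},{"x":0,"y":-0.020,"z":0,"rx":0,"ry":0,"rz":0},{"x":0,"y":-0.025,"z":0,"rx":0,"ry":0,"rz":0},{"x":0,"y":-0.030,"z":0,"rx":0,"ry":0,"rz":0}]'
python3 - <<'E'
from h import *
s=r.get_state();print(case(s['tool_pos'])*1e3)
im=r.read_camera("wrist")[:,:,::-1].copy()
cv2.imwrite("pics/wrist9.png",im)
E
```

```text
time_s: 6.7
tool_pos: [0.668, -0.2002, 0.0805]
tcp_rot: [[0.942, 0.336, -0.0], [0.336, -0.942, 0.0], [-0.0, -0.0, -1.0]]
contact_force: [0.2, 0.6, 0.4]
opening: 0.0007
time_s: 7.3
tool_pos: [0.6581, -0.1728, 0.0808]
tcp_rot: [[0.942, 0.335, 0.001], [0.335, -0.942, -0.001], [0.001, 0.001, -1.0]]
contact_force: [1.3, -2.4, 1.9]
opening: 0.0005
[   1.17590972 -201.88083403]
```

View pics/wrist9.png

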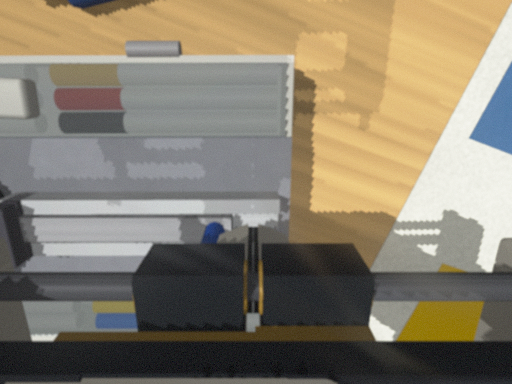

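```bash
python3 -m handwheel '[{"x":0,"y":-0.006,"z":0,"rx":0,"ry":0,"rz":0},{"x":0,"y":-0.012,"z":0,"rx":0,"ry":0,"rz":0},{"x":-0.001,"y":-0.018,"z":0,"rx":0,"ry":0,"rz":0},{"x":-0.001,"y":-0.024,"z":0,"rx":0,"ry":0,"rz":0},{"x":-0.001,"y":-0.030,"z":0,"rx":0,"ry":0,"rz":0},{"x":-0.001,"y":-0.036,"z":0,"rx":0,"ry":0,"rz":0}]'
python3 -m handwheel '[{"x":0,"y":-0.006,"z":0,"rx":0,"ry":0,"rz":0},{"x":0,"y":-0.012,"z":0,"rx":0,"ry":0,"rz":0},{"x":0,"y":-0.018,"z":0,"rx":0,"ry":0,"rz":0},{"x":0,"y":-0.024,"z":0,"rx":0,"ry":0,"rz":0},{"x":0,"y":-0.030,"z":0,"rx":0,"ry":0,"rz":0}]'
python3 - <<'E'
from h import *
s=r.get_state();print(case(s['tool_pos'])*1e3)
im=r.read_camera("wrist")[:,:,::-1].copy()
cv2.imwrite("pics/wrist10.png",im)
E
```

```text
time_s: 7.95
tool_pos: [0.6446, -0.1387, 0.0801]
tcp_rot: [[0.942, 0.336, -0.0], [0.336, -0.942, -0.0], [-0.0, -0.0, -1.0]]
contact_force: [1.0, -2.5, 3.3]
opening: 0.0006
time_s: 8.45
tool_pos: [0.6346, -0.1105, 0.0801]
tcp_rot: [[0.942, 0.335, -0.0], [0.335, -0.942, -0.0], [-0.0, 0.0, -1.0]]
contact_force: [0.9, -2.2, 3.0]
opening: 0.0008
[  -0.15246977 -135.27248629]
```

View pics/wrist10.png

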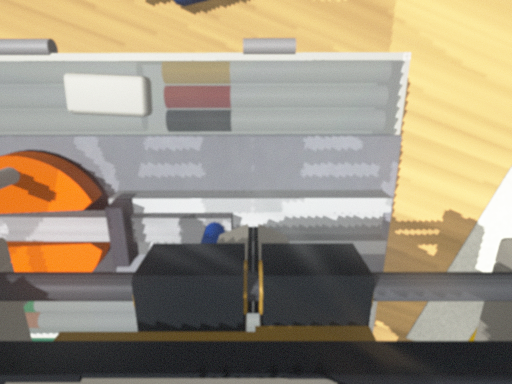

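The bar is passing through the slot, with the push steady at about 2.5 N. Next I go on to the stop, slowing near the end.

```bash
python3 -m handwheel '[{"x":0,"y":-0.006,"z":0,"rx":0,"ry":0,"rz":0},{"x":0,"y":-0.012,"z":0,"rx":0,"ry":0,"rz":0},{"x":0,"y":-0.018,"z":0,"rx":0,"ry":0,"rz":0},{"x":0,"y":-0.024,"z":0,"rx":0,"ry":0,"rz":0},{"x":0,"y":-0.030,"z":0,"rx":0,"ry":0,"rz":0},{"x":0,"y":-0.034,"z":0,"rx":0,"ry":0,"rz":0}]'
python3 -m handwheel '[{"x":0,"y":-0.002,"z":0,"rx":0,"ry":0,"rz":0},{"x":0,"y":-0.004,"z":0,"rx":0,"ry":0,"rz":0},{"x":0,"y":-0.006,"z":0,"rx":0,"ry":0,"rz":0}]'
python3 - <<'E'
from h import *
s=r.get_state();print(case(s['tool_pos'])*1e3)
im=r.read_camera("wrist")[:,:,::-1].copy()
cv2.imwrite("pics/wrist11.png",im)
E
```

```text
time_s: 9.1
tool_pos: [0.6231, -0.0782, 0.08]
tcp_rot: [[0.942, 0.336, -0.0], [0.336, -0.942, 0.0], [-0.0, -0.0, -1.0]]
contact_force: [0.1, -0.7, -0.3]
opening: 0.0007
time_s: 9.4
tool_pos: [0.6214, -0.0733, 0.0801]
tcp_rot: [[0.942, 0.335, 0.0], [0.335, -0.942, -0.0], [0.0, 0.0, -1.0]]
contact_force: [0.5, -0.5, -0.0]
opening: 0.0006
[ -0.21540107 -95.80436228]
```

View pics/wrist11.png

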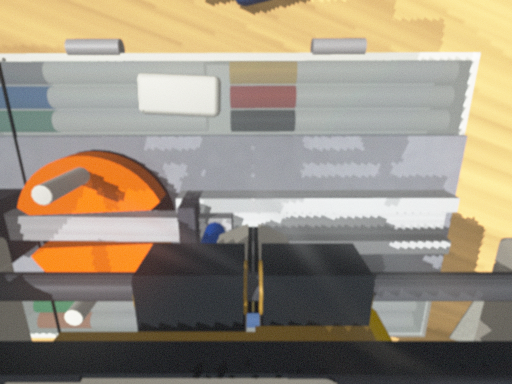

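```bash
python3 -m handwheel '[{"x":0,"y":-0.0015,"z":0,"rx":0,"ry":0,"rz":0},{"x":0,"y":-0.003,"z":0,"rx":0,"ry":0,"rz":0},{"x":0,"y":-0.004,"z":0,"rx":0,"ry":0,"rz":0}]'
python3 -m handwheel '[{"x":0,"y":-0.001,"z":0,"rx":0,"ry":0,"rz":0},{"x":0,"y":-0.002,"z":0,"rx":0,"ry":0,"rz":0}]'
python3 - <<'E'
from h import *
s=r.get_state();print(case(s['tool_pos'])*1e3)
E
```

```text
time_s: 9.75
tool_pos: [0.6204, -0.0702, 0.0802]
tcp_rot: [[0.942, 0.335, 0.001], [0.335, -0.942, -0.001], [0.001, 0.002, -1.0]]
contact_force: [1.9, -5.8, -1.5]
opening: 0.0005
time_s: 9.95
tool_pos: [0.6204, -0.07, 0.0804]
tcp_rot: [[0.942, 0.335, 0.003], [0.335, -0.942, -0.004], [0.001, 0.004, -1.0]]
contact_force: [3.5, -12.4, -2.9]
opening: 0.0005
[-6.71506585e-02 -9.23240174e+01]
```

Hard stop: the force rose to 13 N with no further motion. Now I back off, lift and inspect.

```bash
python3 -m handwheel '[{"x":0,"y":0.006,"z":0,"rx":0,"ry":0,"rz":0},{"x":0,"y":0.012,"z":0,"rx":0,"ry":0,"rz":0},{"x":0,"y":0.012,"z":-0.03,"rx":0,"ry":0,"rz":0},{"x":0,"y":0.012,"z":-0.07,"rx":0,"ry":0,"rz":0},{"x":-0.03,"y":0.0,"z":-0.11,"rx":0,"ry":0,"rz":0},{"x":-0.055,"y":-0.04,"z":-0.13,"rx":0,"ry":0,"rz":0},{"x":-0.055,"y":-0.07,"z":-0.13,"rx":0,"ry":0,"rz":0},{"x":-0.055,"y":-0.07,"z":-0.13,"rx":0,"ry":0,"rz":0},{"x":-0.055,"y":-0.07,"z":-0.13,"rx":0,"ry":0,"rz":0}]'
python3 - <<'E'
from h import *
s=r.get_state();wp=(s['tcp_rot'],s['tool_pos']); np.savez('wp12',R=wp[0],p=wp[1])
im=r.read_camera("wrist")[:,:,::-1].copy()
cv2.imwrite("pics/wrist12.png",im); cv2.imwrite("pics/wrist12b.png",cv2.resize(im[20:200,100:370],None,fx=2.9,fy=2.9,interpolation=cv2.INTER_CUBIC))
im=r.read_camera("scene")[:,:,::-1]; cv2.imwrite("pics/scene12.png",cv2.resize(im[85:230,130:305],None,fx=4,fy=4,interpolation=cv2.INTER_CUBIC))
E
```

```text
time_s: 10.85
tool_pos: [0.5441, -0.0197, 0.2104]
tcp_rot: [[0.942, 0.337, 0.001], [0.337, -0.942, -0.0], [0.0, 0.0, -1.0]]
contact_force: [0.2, -1.2, -0.1]
opening: 0.0008
```

View pics/wrist12b.png

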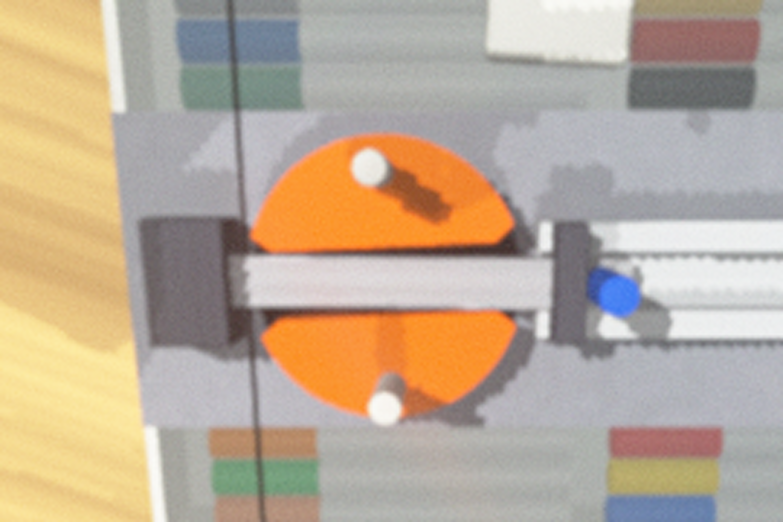

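View pics/scene12.png

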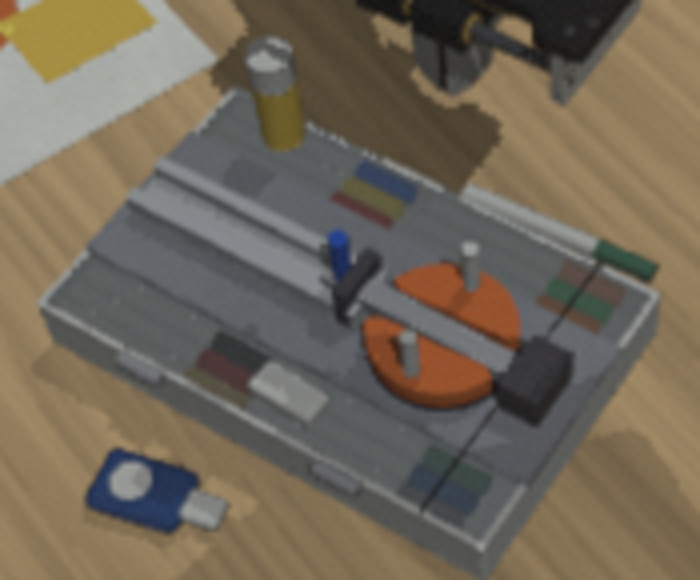

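```bash
python3 -c "
from h import *
w=np.load('wp12.npz');wp=(w['R'],w['p'])
f=lambda p,z:case(ray('wrist',(p[0]/2.9+100,p[1]/2.9+20),z,wp))*1e3
a,b=f((386,408),.1),f((370,168),.1);d=b-a
print('pegs',a,b,np.degrees(np.arctan2(d[1],d[0])),'mid',(a+b)/2)
print('post top',f((620,296),.1), 'post top rel axis y',f((620,296),.1)-(a+b)/2)
s=r.get_state();print(s['time_s'],np.abs(s['qd']).max(),s['contact_force'])
"
```

```text
pegs [-34.50285284  -2.55048799] [33.33463929  0.83592612] 2.8578047540541633 mid [-0.58410677 -0.85728094]
post top [ -1.33673107 -70.47066068] post top rel axis y [ -0.7526243  -69.61337974]
10.95 0.009331480824874583 [-0.55558221  0.16194229  0.38201443]
```

```bash
python3 -c "
from plant import r
print(r.hand_in())"
```

```text
the job is handed in; nothing more can be done
None
```

The marker case is locked and I handed the job in at about 11 s of the 48 s allowed. The hand-in gives no verdict, so what follows rests on my own checks.

**What I did:** I shut the fingers and pushed the white peg on the keeper side counter-clockwise by about 70°. I then pushed the bar by its blue post, at about 2.5 N, through the slot until it stopped dead, when the force rose to 13 N. After that I backed off and lifted clear.

**Last checks:**
- **Bar:** the post is 69.6 to 70.5 mm behind the disc's axis (fully home is 70) and about 1 mm off the lock line. The nose is in the keeper and the bar lies flat in the pictures.
- **Disc:** by the peg line the slot is about 2.9° (0.05 rad) past aligned, inside the 0.12 rad limit. The slot edges read 2.6° in an earlier picture and roughly 1 to 3° in the last one.
- **Surroundings:** in the last scene picture the eraser, glue stick, marker and tape roller look unmoved, and the arm is clear of everything.

**What failed or disagreed:**
- My first move call was refused because its rows lacked the `rx` and `ry` keys; nothing moved.
- One rough slot-edge reading, taken while the finger was still on the peg, gave 4 to 6°. The later straight-on view settled it at about 3°.
- The push force dropped to about 0.5 N just before the stop, so I finished in small steps until I felt the stop.

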